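Deal four batteries into two chargers

ROBOT

A 6-joint arm with a two-finger parallel gripper is mounted at the origin on a cart in front of the work surface, level with it; the furniture and walls round the work are solid. World frame = base frame: x ahead of the robot, y to its left, z up, the work surface at z = 0. Lengths are in mm, angles in rad, forces in N, time in s.
With the tool pointing down it reaches from about 275 to 1000 mm from the base axis. Payload 8.4 kg.
Tool frame: the origin (TCP) lies midway between the tips of the shut fingers; the grasp point (between the pads) lies 19 mm behind it (r.grip_point_offset is the distance from the TCP to the grasp point, in mm); z points along the fingers, y is the line along which they close (so a half turn about z gives the same grasp; the last joint's range is limited). The gripper opens to 85 mm and grips with 20 to 120 N. Pads are 22 mm wide; open, the fingers measure 114 mm over their backs; the gripper's body (76 mm by 85 mm) begins 54 mm behind the grasp point. The pads swing forward as they close: fully open they stand 13 mm farther back than shut.
Start: joints at [-1.13, 0.353, 1.633, -0, 1.155, -0.002], TCP at [267.793, -564.725, 231.281] pointing down, gripper open.
Joint ranges: [-2.63, 2.63], [-0.92, 2.1], [0.06, 2.66], [-1.3, 4.44], [0, 2.69], [-3.02, 3.02]. Speed limits (rad/s): [2.22, 2.22, 2.79, 3.14, 3.14, 3.14].

INTERFACE

Orientations are given as [roll, pitch, yaw] about the fixed x, y, z axes, in that order (R = Rz(yaw) Ry(pitch) Rx(roll)).
In Python, from rig import r gives the robot as it stands. The module is installed in compiled form; this text tells all that it offers.
- The arm moves only by the shell command python3 -m creep 'ROWS' [FORCE]. ROWS is text: rows parted by semicolons, each of 7 numbers parted by spaces: the turn, a rotation vector about the tool's x, y, z in degrees, then the shift along the tool's x, y, z in m, then the closure in counts, from 0 (fully open) to 255 (shut). A call has 1 to 8 rows; each row is the pose to reach, as a shift and turn from the pose commanded when the call began, along the tool's axes at that moment; what a row does not reach only later rows make up. A row lasts 1/8 s, in which the tool goes at most 62.5 mm and 10.7 degrees, less where a joint would pass 70% of its speed; a pose out of reach is approached as far as the arm can. A call with a gripper value outside its range is refused whole. The fingers move at their own pace and stop on an object; FORCE is the grip in N (left out, the last holds). Time passes only in rows, so rows that repeat a pose let the fingers close. It gives the time, the measured TCP pose, the force, the opening and the grip force at its end, in the units of the state.
- r.sense(): the state, without advancing time (a new reading comes with each control period).
- r.grab_frame(name): name is "side" or "top"; returns a dict with "img" (384x512x3 uint8, red, green, blue), "range_z" (384x512 float32, mm along the optical axis (not along the pixel's ray), 0 where there is no reading), "K" (3x3 intrinsics, pixels), "world_from_camera" (4x4, takes a point from camera to world coordinates). Camera axes: x right, y up, looking along -z (the intrinsics and any distortion apply to the point x, -y, -z); pixel columns grow to the right and rows downward; lengths in mm; the calibration is good to about 2 mm. A picture is of the moment at which its call begins.
- r.sign_off(): hands the job in; it is judged then, once.
The state is a dict: "clock": time; "qpos": joint angles; "qvel": joint speeds; "joint_efforts": joint torques, N m; "eef_pos": TCP position; "tcp_rot": TCP orientation; "contact_force": force on the tool from outside, world axes, zero at the start; "wrist_torque": the same for the moment, N m; "opening": opening from 0.0 (shut) to 1.0 (fully open); "grasp_force": force on a finger pad.
Only numpy, scipy, OpenCV 4.12 (cv2) and the standard library are available. Lean on these libraries where they do the work, as an engineer would, in place of code of your own. Each camera call takes 0.05 s, during which the arm holds its last target. There are 200 camera calls.

TASK

Deal the four batteries from the wooden caddy out to the two chargers, one to each charger in turn, until each charger holds two. Every battery goes in with its flat end against the spring contact and its nub at the end stop, and must lie level and fully home in its bay, held by the spring. Leave the other things on the worktop where they are.

Things in the scene. Friction and masses are not known exactly. Their poses are not given: they have to be found in the camera images.
- cell1_center (a point): Rechargeable battery 1 of 4, identical: a round cell 50 mm long, 16.5 mm across, 23 g. Point: its centre, half-way along and in the middle of its thickness. Its y axis runs lengthwise, from the red end with the small nub to the white flat end (x and z lie across). All start in the caddy, lying level
- cell2_center (a point): Rechargeable battery 2 of 4, identical: a round cell 50 mm long, 16.5 mm across, 23 g. Point: its centre, half-way along and in the middle of its thickness. Its y axis runs lengthwise, from the red end with the small nub to the white flat end (x and z lie across). All start in the caddy, lying level
- cell3_center (a point): Rechargeable battery 3 of 4, identical: a round cell 50 mm long, 16.5 mm across, 23 g. Point: its centre, half-way along and in the middle of its thickness. Its y axis runs lengthwise, from the red end with the small nub to the white flat end (x and z lie across). All start in the caddy, lying level
- cell4_center (a point): Rechargeable battery 4 of 4, identical: a round cell 50 mm long, 16.5 mm across, 23 g. Point: its centre, half-way along and in the middle of its thickness. Its y axis runs lengthwise, from the red end with the small nub to the white flat end (x and z lie across). All start in the caddy, lying level
- charger_a: fixed white charger, one of two alike, 84 mm along the bays (its x), 100 mm across; two parallel bays, 48 mm apart. Origin on the worktop at the spring end, 49 mm before the seat points (bays at y = +-24). Spring housing 40 mm tall over x 0 to 12. Deck 8 mm above the worktop. End stops: face 25 mm from the seat point, 12 mm wide, top 27 mm above the worktop. Load a cell tilted about 20 degrees, flat end down under the lip; push the contact back, lower the nub end, let go
- charger_a_bay1 (a point): seat point of bay 1 of charger a: where the centre of a fully seated cell lies, 24.3 mm above the worktop. x: level along the bay, from sprung contact to end stop; y across; z up. The cell lies on a rail 10 mm wide from x = -20 to +24 mm, 8 mm below this point; low cheeks 2 mm clear of its sides at x = -16 and +20 (tops 2.5 mm below this point); deck 16 mm below
- charger_a_spring1 (a joint): sprung steel contact of bay 1, charger a: metres pushed back (towards -x). 13 mm wide; its face rests 20 mm before the seat point, so reads 0.005 with a cell seated; about 0.009 is needed while a cell swings in; gives up to 0.0145, 2.3 N rising to 8.8 N. A hooked lip at its top reaches 5 mm forward of the face, underside 12.5 mm above the seat point: the flat end goes in under it
- charger_a_bay2 (a point): seat point of bay 2 of charger a, same as in bay 1 of charger a
- charger_a_spring2 (a joint): sprung contact of bay 2 of charger a, same as in bay 1 of charger a
- charger_b: the other charger, same as charger a
- charger_b_bay1 (a point): seat point of bay 1 of charger b, same as in bay 1 of charger a
- charger_b_spring1 (a joint): sprung contact of bay 1 of charger b, same as in bay 1 of charger a
- charger_b_bay2 (a point): seat point of bay 2 of charger b, same as in bay 1 of charger a
- charger_b_spring2 (a joint): sprung contact of bay 2 of charger b, same as in bay 1 of charger a
- caddy: Fixed low wooden caddy, 66 x 184 mm, board top 5 mm above the worktop, origin under its centre; holds the four batteries side by side 46 mm apart, lying along its x axis with nub ends to its +x, each on two 8 mm wide cradles 18 mm either way from its middle (cell centre 21.3 mm above the worktop; only the board is under its middle)
- tape_roll: black tape roll, 62 mm across, 19 mm tall, lying flat; origin under its middle. A bystander: leave alone
- keys: bunch of two keys and a tag, 53 x 114 x 13 mm; origin under its middle. A bystander: leave alone
- pen: black pen, 145 mm long; origin under its middle. A bystander: leave alone
- salt_shaker: salt shaker, 44 mm across, 90 mm tall; origin under its middle. A bystander: leave alone
Things that resemble listed ones, but are neither listed nor needed, are in the scene too. Leave any orange, turquoise or yellow look-alike of the part that bears cell4_center alone.

How it is judged:
By the outcome, as a careful person would: the job done as asked, in the order asked, and still so for the second after the job is handed in, with the robot touching nothing.
It also fails if it takes over 72 s, if anything falls off the work surface, if the arm or the gripper's body presses on something with over 40 N, if the wrist force passes 120 N, or if a joint passes its speed limit or range.

## Working session

There is one attempt and no reset: what is moved stays moved. The work goes in short steps, Python scripts to look and compute and a shell command to move; the robot and the scene stay as the last step left them, time stands still between calls to the robot, and variables do not carry over. Pictures are saved under pics/ and viewed, at most 10 in all, crops included, and the job is handed in when it is done.

```bash
mkdir -p pics; cat > h.py <<'E'
import numpy as np, cv2, pickle
from rig import r
def grab(n):
    f=r.grab_frame(n); pickle.dump(f,open(f'{n}.pkl','wb')); return f
def world(f,u,v,z=None):
    K=f['K'];T=f['world_from_camera']
    d=np.array([(u-K[0,2])/K[0,0],-(v-K[1,2])/K[1,1],-1.])
    if z is None:
        d=d*f['range_z'][int(v),int(u)]; return T[:3,:3]@d+T[:3,3]
    w=T[:3,:3]@d; return T[:3,3]+w*(z-T[2,3])/w[2]
E
python3 - <<'E'
from h import *
for n in('top','side'):
    f=grab(n); cv2.imwrite(f'pics/{n}0.png',cv2.resize(f['img'][:,:,::-1],(800,600),interpolation=cv2.INTER_CUBIC))
    print(n,f['K'].round(1).tolist(),f['world_from_camera'].round(3).tolist(),[k for k in f])
print(r.sense())
E
```

```text
top [[366.4, 0.0, 259.4], [0.0, 366.4, 189.9], [0.0, 0.0, 1.0]] [[-0.019, 0.994, -0.108, 436.302], [-1.0, -0.02, -0.002, 250.787], [-0.004, 0.108, 0.994, 907.166], [0.0, 0.0, 0.0, 1.0]] ['img', 'range_z', 'K', 'world_from_camera']
side [[347.5, 0.0, 253.7], [0.0, 347.5, 191.2], [0.0, 0.0, 1.0]] [[0.99, 0.033, -0.134, 418.288], [-0.138, 0.31, -0.941, -576.797], [0.011, 0.95, 0.312, 354.432], [0.0, 0.0, 0.0, 1.0]] ['img', 'range_z', 'K', 'world_from_camera']
{'clock': 0.1, 'qpos': array([-1.13040418e+00,  3.53594183e-01,  1.63406199e+00,  1.07521043e-05,
        1.15522260e+00, -2.41574787e-03]), 'qvel': array([ 2.48891568e-04, -7.68816899e-05, -4.45930146e-04,  7.91254290e-04,
       -3.49898224e-04,  1.67006325e-03]), 'joint_efforts': array([ 1.08016211e-03, -6.06358194e+01, -3.42819428e+01,  1.28110514e-04,
        3.96482093e-03, -5.42908353e-06]), 'eef_pos': array([ 267.60654969, -564.32710036,  230.62625968]), 'tcp_rot': array([-3.14030656e+00, -1.29382504e-05,  4.42803535e-01]), 'contact_force': array([-0.91170316,  0.51890531,  0.48764169]), 'wrist_torque': array([-0.01005856, -0.01575407, -0.01283944]), 'grasp_force': 0.0, 'opening': 0.9961917891685633}
```

View pics/top0.png

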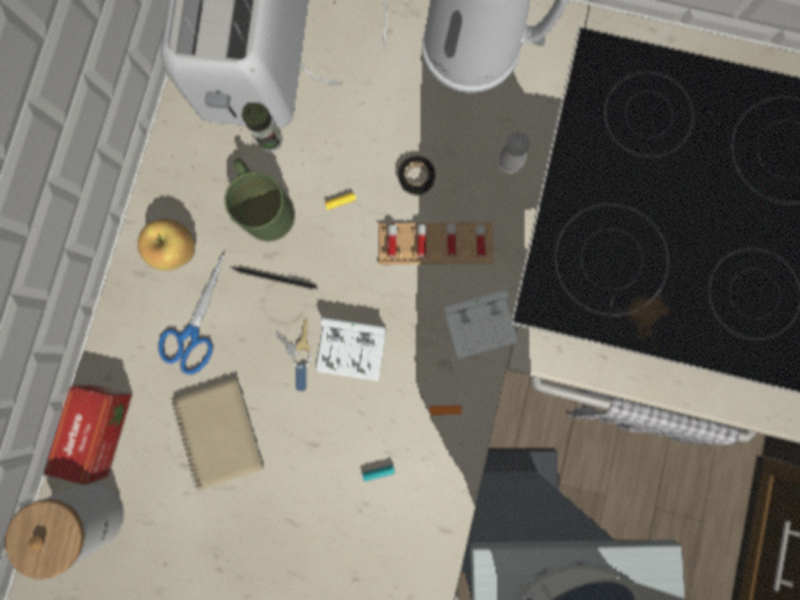

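View pics/side0.png

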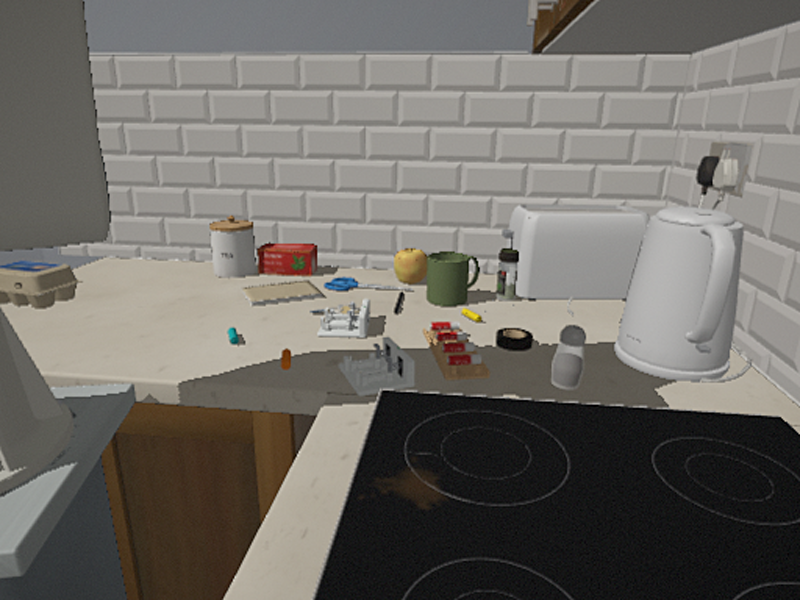

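The top view shows four red/white cells in the caddy at (392–481, 241). The chargers are at (350,348), lit, and (480,325), in shadow. The look-alikes are yellow (340,200), orange (445,409) and turquoise (378,473), all outside the caddy, so the caddy cells are the ones meant. I'll confirm this in an enlarged crop.

```bash
python3 - <<'E'
from h import *
f=pickle.load(open('top.pkl','rb'))
a=f['img'][130:250,195:340,::-1].astype(float)
a=np.clip(255*(a/255)**0.7,0,255).astype('uint8')
cv2.imwrite('pics/c1.png',cv2.resize(a,None,fx=5.5,fy=5,interpolation=cv2.INTER_CUBIC)) 
E
```

```text
(no output)
```

View pics/c1.png

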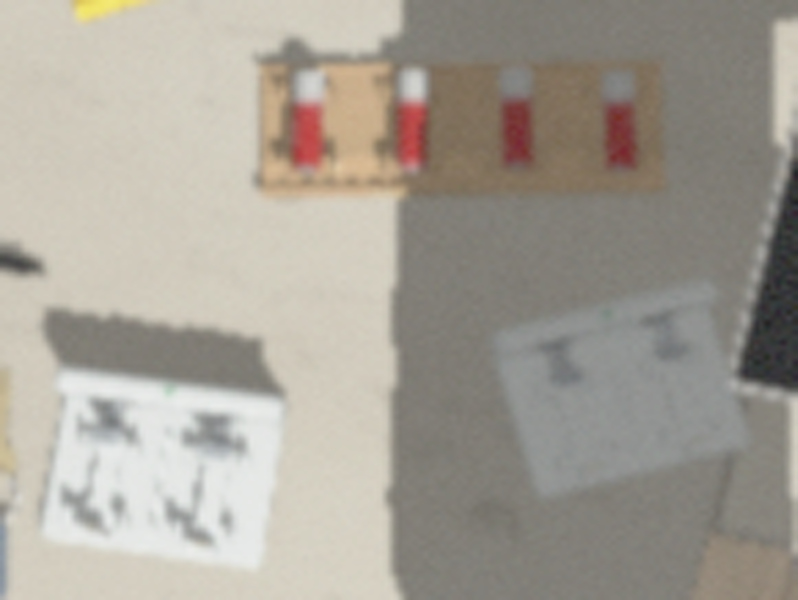

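The crop shows the four real cells at (309,118), (412,118), (517,118) and (620,118), white flat end up (world +x). Both chargers have their spring housing on the same far side, so no half turn is needed. Next I measure them from the depth data.

```bash
cat > m.py <<'E'
from h import *
def cloud(f):
    K=f['K'];T=f['world_from_camera'];z=f['range_z'].astype(float)
    v,u=np.mgrid[:384,:512]
    P=np.stack([(u-K[0,2])/K[0,0]*z,-(v-K[1,2])/K[1,1]*z,-z],-1)@T[:3,:3].T+T[:3,3]
    P[z==0]=np.nan; return P
E
python3 - <<'E'
from m import *
for n in('top','side'):
    f=pickle.load(open(n+'.pkl','rb'));P=cloud(f)
    im=f['img'].astype(int)
    # table level
    tb=(np.abs(P[...,2])<12)&(P[...,0]>300)&(P[...,0]<700)&(P[...,1]>-100)&(P[...,1]<500)
    A=P[tb];med=np.median(A[:,2]);print(n,'table z',med.round(2),A[:,2].std().round(2))
    red=(im[...,0]>1.9*im[...,1])&(im[...,0]>60)
    Rg=red&(P[...,2]>8)&(P[...,2]<45)&(P[...,0]>400)
    c,l,s,ce=cv2.connectedComponentsWithStats(Rg.astype('uint8'))
    for i in range(1,c):
        if s[i,4]>15: print(n,'red',ce[i].round(1),s[i,4],np.median(P[l==i],0).round(1),P[l==i][:,2].max().round(1), P[l==i][:,0].min().round(1),P[l==i][:,0].max().round(1))
    M=((P[...,2]>4)&(P[...,2]<60)).astype('uint8')
    c,l,s,ce=cv2.connectedComponentsWithStats(M)
    for i in range(1,c):
        if s[i,4]>250 and s[i,4]<3500:
            q=P[l==i]; r1=cv2.minAreaRect(q[:,:2].astype('float32'))
            h=q[(q[:,2]>36)&(q[:,2]<45)]
            print(n,ce[i].round(),s[i,4],'rect',np.round(r1[0],1),np.round(r1[1],1),round(r1[2],1),'zmax',q[:,2].max().round(1), len(h) and [np.round(x,1) for x in cv2.minAreaRect(h[:,:2].astype('float32'))])
E
```

```text
top table z 0.36 3.52
top red [250.3 156.6] 62 [613.3 273.6  26.7] 30.4 600.9 628.3
top red [269.2 156.2] 60 [614.8 227.2  27. ] 31.0 599.2 627.7
top red [288.6 156.1] 45 [613.2 179.   26.9] 30.4 600.7 626.7
top red [307.2 156.6] 52 [611.  134.4  26.8] 31.0 597.2 625.8
top [185.  55.] 664 rect [896.8 413.4] [ 68.3 261.2] 71.7 zmax 59.8 [array([894.6, 427.7]), array([ 34.4, 247.7]), np.float64(72.2)]
top [459.  11.] 1602 rect [ 983.6 -240. ] [341.5  12.1] 74.8 zmax 60.0 [array([ 976.4, -275.7]), array([228.4,   5.9]), np.float64(75.2)]
top [297.  45.] 741 rect [917.5 139. ] [165.4  92.7] 83.1 zmax 60.0 [array([902.9, 141.9]), array([149.5,  57.7]), np.float64(83.7)]
top [266. 111.] 358 rect [732.5 230.9] [57.6 60.6] 88.7 zmax 22.3 0
top [164. 130.] 689 rect [682. 483.] [51.2 74.3] 59.9 zmax 60.0 [array([689.7, 487.1]), array([33.8, 76.9]), np.float64(42.9)]
top [278. 155.] 1519 rect [620.8 203. ] [182.7  66.6] 89.4 zmax 32.0 0
top [122. 213.] 629 rect [509.4 565.9] [ 84.5 187.3] 53.2 zmax 13.8 0
top [224. 222.] 1393 rect [454.8 340.2] [100.1  82.5] 80.2 zmax 43.4 [array([478.9, 336. ]
[... 821 characters left out ...]
.6] [148.4 110.8] 17.2 zmax 12.7 0
side [221. 205.] 581 rect [456.2 368.9] [168.4  92. ] 87.1 zmax 40.6 [array([478.7, 336.1]), array([96.9, 33. ]), np.float64(80.7)]
side [455. 228.] 2872 rect [973.7 117.7] [209.1 214.2] 75.1 zmax 60.0 [array([976.8, 125.8]), array([186.8, 209.8]), np.float64(74.4)]
side [290. 224.] 942 rect [620.8 203.6] [186.4  67.1] 90.0 zmax 29.7 0
side [328. 216.] 276 rect [730.9 228.9] [60.4 59.7] 84.4 zmax 19.7 0
side [363. 235.] 474 rect [750.   70.4] [24.4 42.6] 59.6 zmax 59.8 [array([750.4,  70.8]), array([23.3, 40.8]), np.float64(59.5)]
side [ 20. 276.] 2102 rect [99.8  4.3] [ 47.6 164.7] 5.8 zmax 60.0 [array([85.4, -0.4]), array([ 23.6, 114.1]), np.float64(0.0)]
```

```bash
cat > fit.py <<'E'
from m import *
from scipy.optimize import minimize
def cast(f,ctr,R,boxes,p,px):
    x,y,yaw,dz=p;K=f['K'];T=f['world_from_camera'];v,u=px
    d=np.stack([(u-K[0,2])/K[0,0],-(v-K[1,2])/K[1,1],-np.ones(len(u))],-1)@T[:3,:3].T
    c,s=np.cos(yaw),np.sin(yaw);Q=np.array([[c,s,0],[-s,c,0],[0,0,1]])
    o=Q@(T[:3,3]-[x,y,dz]);d=d@Q.T
    t=-o[2]/d[:,2]
    for b in boxes:
        lo,hi=np.array(b[:3]),np.array(b[3:])
        a=(lo-o)/d;e=(hi-o)/d
        tn=np.minimum(a,e).max(1);tf=np.maximum(a,e).min(1)
        t=np.where(tn<tf,np.minimum(t,tn),t)
    return t
def fit(f,boxes,p0,rad=85):
    P=cloud(f);c=p0[:2]
    m=(np.hypot(P[...,0]-c[0],P[...,1]-c[1])<rad)&(P[...,2]>-15)&(P[...,2]<60)
    px=np.nonzero(m);z=f['range_z'][px]
    def cost(q):
        p=np.array([p0[0]+q[0],p0[1]+q[1],p0[2]+q[2]/50,q[3]])
        e=cast(f,c,rad,boxes,p,px)-z
        return np.minimum(np.abs(e),12).mean()
    best=None
    for s in [(0,0,0,0),(4,4,2,0),(-4,-4,-2,0),(4,-4,2,1),(-4,4,-2,1)]:
        o=minimize(cost,s,method='Nelder-Mead',options=dict(initial_simplex=np.array([s]+[np.array(s)+np.eye(4)[i]*4 for i in range(4)]),maxiter=600,xatol=.02,fatol=1e-4))
        if best is None or o.fun<best.fun: best=o
    q=best.x
    return np.array([p0[0]+q[0],p0[1]+q[1],np.degrees(p0[2]+q[2]/50),q[3],best.fun])
CH=[(0,-50,0,84,50,8),(0,-50,0,12,50,40)]
for y in(-24,24):
    CH+=[(74,y-6,0,82,y+6,27),(29,y-5,0,73,y+5,16.3)]
    for x in (33,69):
        CH+=[(x-3,y-13,0,x+3,y-10.2,21.8),(x-3,y+10.2,0,x+3,y+13,21.8)]
CD=[(-33,-92,0,33,92,5)]
for y in(-69,-23,23,69):
    CD+=[(-25,y-w,21.3-h,25,y+w,21.3+h) for w,h in((8.1,3),(6.5,5.2),(4,7.2),(2,8.1))]
E
python3 - <<'E'
from fit import *
for n in('top','side'):
    f=pickle.load(open(n+'.pkl','rb'))
    print(n,'lit',fit(f,CH,[495,335,np.pi-.17],120).round(2))
    print(n,'shad',fit(f,CH,[520,130,np.pi+.25],120).round(2))
    print(n,'caddy',fit(f,CD,[621,203,np.pi],125).round(2))
E
```

```text
top lit [ 4.9571e+02  3.3308e+02  1.7027e+02 -4.7000e-01  1.7800e+00]
top shad [5.2881e+02 1.4574e+02 1.9421e+02 8.0000e-02 2.8600e+00]
top caddy [ 6.2235e+02  2.0326e+02  1.7949e+02 -5.2000e-01  2.3400e+00]
side lit [ 4.9530e+02  3.3487e+02  1.7081e+02 -3.2000e-01  2.3600e+00]
side shad [ 5.2893e+02  1.4648e+02  1.9402e+02 -8.0000e-02  5.1400e+00]
side caddy [ 6.2146e+02  2.0416e+02  1.7963e+02 -2.9000e-01  3.4500e+00]
```

```bash
cat > g.py <<'E'
import sys
from h import *
from scipy.spatial.transform import Rotation as Ro
CAD=(621.9,203.7,179.55); CH={'L':(495.5,334.0,170.5),'S':(528.9,146.1,194.1)}
import json,os
if os.path.exists('ov.json'): CH.update(json.load(open('ov.json')))
def fr(p,x,y,z):
    c,s=np.cos(np.radians(p[2])),np.sin(np.radians(p[2])); return np.array([p[0]+c*x-s*y,p[1]+s*x+c*y,z])
def goal(c,psi,th,off,dep):
    """c: cell centre; psi: heading of flat end (deg); th: tool tilt (flat end down +); off: grasp offset to nub; dep: TCP beyond cell axis"""
    s=r.sense()
    R=Ro.from_euler('xyz',s['tcp_rot']); G=Ro.from_euler('z',psi,degrees=True)*Ro.from_euler('x',180,degrees=True)*Ro.from_euler('y',-th,degrees=True)
    M=G.as_matrix(); t=c-off*M[:,0]+dep*M[:,2]
    print('turn',np.degrees((R.inv()*G).as_rotvec()).round(1),'shift',(R.inv().apply(t-s['eef_pos'])/1000).round(4),'target',t.round(1))
def caddy(k,up,th=0,off=2,dep=10): goal(fr(CAD,0,k*23,21.3+up),CAD[2]-180,th,off,dep)
def bay(n,b,x,z,th=0,off=2,dep=10,dy=0,tilt=None):
    "x,z: cell centre relative to seat; b=+1/-1 -> y=+-24"
    p=CH[n]; goal(fr(p,49+x,24*b+dy,24.3+z),p[2]-180,th,off,dep)
E
python3 -c "
from g import *
print(r.grip_point_offset)
caddy(-3,90)"
```

```text
18.700000000000003
turn [-0.1  0.  25.8] shift [ 0.6775 -0.605   0.1301] target [620.4 272.7 101.3]
```

```bash
T="0 0 25.8 0.6775 -0.605 0.1301 156"; python3 -m creep '0 0 10 0.04 -0.035 0 156;0 0 20 0.085 -0.075 0 156;0 0 25.8 0.13 -0.115 0.02 156;0 0 25.8 0.175 -0.155 0.04 156;0 0 25.8 0.22 -0.195 0.05 156;0 0 25.8 0.265 -0.235 0.06 156;0 0 25.8 0.31 -0.275 0.07 156;0 0 25.8 0.355 -0.315 0.08 156' 30; python3 -c "
from g import *
caddy(-3,90)"
```

```text
clock: 1.1
eef_pos: [454.0, -126.2, 151.0]
tcp_rot: [3.141, -0.0, -0.008]
contact_force: [0.1, -0.6, 0.2]
opening: 0.386
grasp_force: 0.0
turn [ 0. -0.  0.] shift [ 0.1634 -0.4001  0.0497] target [620.4 272.7 101.3]
```

```bash
python3 -m creep '0 0 0 0.023 -0.055 0 156;0 0 0 0.045 -0.11 0 156;0 0 0 0.068 -0.167 0 156;0 0 0 0.09 -0.222 0 156;0 0 0 0.114 -0.278 0.01 156;0 0 0 0.136 -0.333 0.02 156;0 0 0 0.158 -0.387 0.035 156;0 0 0 0.1634 -0.4001 0.0497 156'; python3 - <<'E'
from g import *
caddy(-3,25)
f=grab('top');g=grab('side')
a=cv2.resize(f['img'][100:190,200:340,::-1],None,fx=5,fy=5,interpolation=cv2.INTER_CUBIC)[:, :700]
b=cv2.resize(g['img'][130:250,210:350,::-1],None,fx=5,fy=5,interpolation=cv2.INTER_CUBIC)
cv2.imwrite('pics/b1.png',b)
E
```

```text
clock: 2.1
eef_pos: [620.7, 274.1, 100.6]
tcp_rot: [-3.141, -0.001, -0.005]
contact_force: [-0.1, 0.3, 0.4]
opening: 0.388
grasp_force: 0.0
turn [-0.  -0.   0.2] shift [-0.0003  0.0015  0.0643] target [620.4 272.7  36.3]
```

View pics/b1.png

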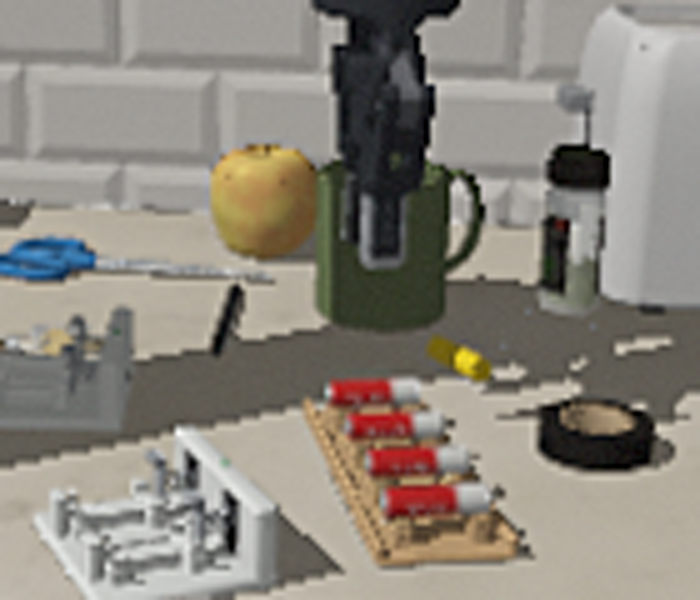

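The side view shows the gripper at (385,215), above the far cell at (375,390). The nearest cell sits on two low, narrow cradles at (420–480,530). Descending.

```bash
python3 -c "
from g import *
caddy(-3,0,off=3,dep=8)"; python3 -m creep '0 0 0.2 -0.0008 0.0015 0.04 156;0 0 0.2 -0.0013 0.0015 0.07 156;0 0 0.2 -0.0013 0.0015 0.0868 156;0 0 0.2 -0.0013 0.0015 0.0868 156;0 0 0.2 -0.0013 0.0015 0.0868 156' 40;  python3 -c "
from g import *
caddy(-3,0,off=3,dep=8)"
```

```text
turn [0.1 0.2 0.1] shift [ 0.0011 -0.0015  0.0858] target [619.4 272.7  13.3]
clock: 2.82
eef_pos: [619.1, 269.1, 16.0]
tcp_rot: [-3.141, -0.001, -0.011]
contact_force: [0.1, 0.4, -0.9]
opening: 0.385
grasp_force: 0.0
turn [-0.  -0.  -0.2] shift [ 0.0003 -0.0036  0.0027] target [619.4 272.7  13.3]
```

```bash
python3 -m creep '0 0 0 0.0003 -0.0034 0.0005 156;0 0 0 0.0003 -0.0034 0.0005 156;0 0 0 0.0003 -0.0034 0.0005 156' 40;  python3 -c "
from g import *
caddy(-3,0,off=3,dep=8)"
```

```text
clock: 3.2
eef_pos: [619.0, 273.0, 14.6]
tcp_rot: [-3.141, -0.0, -0.011]
contact_force: [0.2, 0.0, 0.2]
opening: 0.393
grasp_force: 0.0
turn [-0.  -0.  -0.2] shift [0.0004 0.0003 0.0013] target [619.4 272.7  13.3]
```

```bash
python3 -m creep '0 0 0 0 0 0 230;0 0 0 0 0 0 230;0 0 0 0 0 0 230;0 0 0 0 0 0 230' 40;  python3 -c "
from g import *
bay('L',-1,10,60,th=0,off=3,dep=8)"
```

```text
clock: 3.7
eef_pos: [619.0, 272.8, 14.4]
tcp_rot: [-3.142, 0.0, -0.011]
contact_force: [-1.0, 0.4, 5.1]
opening: 0.172
grasp_force: 39.1
turn [-0.   0.   8.9] shift [-0.1817 -0.0931 -0.0619] target [438.3 367.9  76.3]
```

```bash
python3 -m creep '0 0 0 0 0 -0.03 230;0 0 0 0 0 -0.065 230;0 0 4 -0.045 -0.023 -0.085 230;0 0 8.9 -0.095 -0.05 -0.085 230;0 0 8.9 -0.14 -0.072 -0.085 230;0 0 8.9 -0.1817 -0.0931 -0.085 230;0 0 8.9 -0.1817 -0.0931 -0.085 230;0 0 8.9 -0.1817 -0.0931 -0.085 230' 40;  python3 -c "
from g import *
bay('L',-1,14.5,40,th=20,off=3,dep=7)
bay('L',-1,14.5,11,th=20,off=3,dep=7)
f=grab('side');cv2.imwrite('pics/s2.png',cv2.resize(f['img'][130:240,160:300,::-1],None,fx=5,fy=5,interpolation=cv2.INTER_CUBIC))"
```

```text
clock: 4.7
eef_pos: [438.9, 368.0, 99.3]
tcp_rot: [-3.141, -0.001, -0.166]
contact_force: [-0.5, -0.0, 0.3]
opening: 0.17
grasp_force: 40.3
turn [ -0. -20.   0.] shift [-0.0073  0.0002  0.0406] target [431.7 369.   58.7]
turn [ -0. -20.   0.] shift [-0.0073  0.0002  0.0696] target [431.7 369.   29.7]
```

View pics/s2.png

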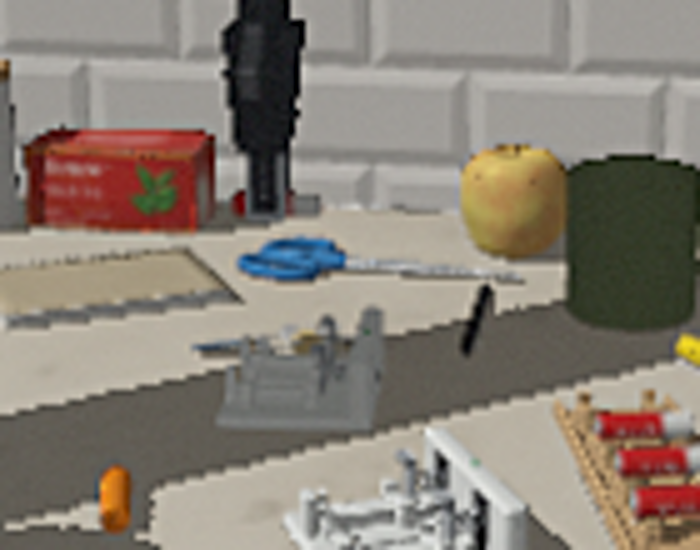

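The cell is held level with its red nub end to the left (240,203) and its white end to the right (312,203). Next I tilt it and descend.

```bash
python3 -m creep '0 -10 0 -0.004 0.0002 0.02 230;0 -20 0 -0.0073 0.0002 0.0406 230;0 -20 0 -0.0073 0.0002 0.052 230;0 -20 0 -0.0073 0.0002 0.062 230;0 -20 0 -0.0073 0.0002 0.0676 230;0 -20 0 -0.0073 0.0002 0.0696 230;0 -20 0 -0.0073 0.0002 0.0696 230;0 -20 0 -0.0073 0.0002 0.0696 230' 40;  python3 -c "
from g import *
bay('L',-1,14.5,11,th=20,off=3,dep=7)
bay('L',-1,6,11,th=20,off=3,dep=7)
bay('L',-1,-2.5,10,th=19,off=3,dep=7)"
```

```text
clock: 5.75
eef_pos: [431.2, 369.2, 30.3]
tcp_rot: [-3.141, 0.348, -0.166]
contact_force: [0.4, 0.4, -0.4]
opening: 0.177
grasp_force: 40.3
turn [-0.  -0.1  0. ] shift [0.0007 0.0002 0.0003] target [431.7 369.   29.7]
turn [-0.  -0.1  0. ] shift [ 0.0086  0.0002 -0.0026] target [440.1 367.6  29.7]
turn [-0.   0.9  0. ] shift [ 0.0171  0.0002 -0.0045] target [448.6 366.2  28.7]
```

```bash
python3 -m creep '0 0 0 0.004 0.0002 -0.0012 230;0 0 0 0.0086 0.0002 -0.0026 230;0 0 0 0.0110 0.0002 -0.0034 230;0 0 0 0.0110 0.0002 -0.0034 230' 40;  python3 -c "
from g import *
bay('L',-1,-4,9.5,th=18,off=3,dep=7)
bay('L',-1,-4,6,th=12,off=3,dep=7)
bay('L',-1,-4.5,0.5,th=0,off=3,dep=7)"
```

```text
clock: 6.25
eef_pos: [442.2, 366.8, 29.1]
tcp_rot: [3.141, 0.35, -0.167]
contact_force: [-3.6, 1.7, 1.3]
opening: 0.176
grasp_force: 40.4
turn [-0.   2.1 -0. ] shift [ 0.0079 -0.0005 -0.0018] target [450.1 365.9  28.1]
turn [-0.   8.1 -0. ] shift [ 0.0098 -0.0005  0.0018] target [450.7 365.8  24.1]
turn [-0.  20.1 -0. ] shift [ 0.0137 -0.0005  0.007 ] target [452.6 365.5  17.8]
```

```bash
python3 -m creep '0 1 0 0.004 -0.0003 -0.001 230;0 2 0 0.008 -0.0005 -0.0018 230;0 5 0 0.009 -0.0005 0 230;0 8 0 0.0098 -0.0005 0.0018 230;0 8 0 0.0098 -0.0005 0.0018 230' 40;  python3 -c "
from g import *
bay('L',-1,-4,6,th=12,off=3,dep=7)
bay('L',-1,-4.5,3,th=6,off=3,dep=7)
bay('L',-1,-4.5,0.5,th=0,off=3,dep=7)"
```

```text
clock: 6.88
eef_pos: [449.4, 365.7, 24.2]
tcp_rot: [3.141, 0.21, -0.165]
contact_force: [-7.0, 0.7, 4.3]
opening: 0.174
grasp_force: 40.5
turn [0.1 0.  0. ] shift [ 0.0013 -0.0003 -0.0001] target [450.7 365.8  24.1]
turn [0.1 6.  0. ] shift [ 0.0032 -0.0003  0.003 ] target [451.9 365.6  20.7]
turn [ 0.1 12.   0. ] shift [ 0.0045 -0.0003  0.0056] target [452.6 365.5  17.8]
```

```bash
python3 -m creep '0 3 0 0.0015 -0.0003 0.0015 230;0 6 0 0.0028 -0.0003 0.003 230;0 9 0 0.0034 -0.0003 0.0044 230;0 12 0 0.004 -0.0003 0.0056 230;0 12 0 0.004 -0.0003 0.0056 230' 40;  python3 -c "
from g import *
bay('L',-1,-4.5,0,th=0,off=3,dep=7)
f=grab('side');cv2.imwrite('pics/s3.png',cv2.resize(f['img'][180:230,185:265,::-1],None,fx=8,fy=8,interpolation=cv2.INTER_CUBIC))"
```

```text
clock: 7.5
eef_pos: [452.0, 365.4, 17.8]
tcp_rot: [3.14, 0.0, -0.165]
contact_force: [-6.5, -0.8, 3.5]
opening: 0.179
grasp_force: 40.7
turn [0.1 0.  0. ] shift [ 0.0006 -0.0002  0.0005] target [452.6 365.5  17.3]
```

View pics/s3.png

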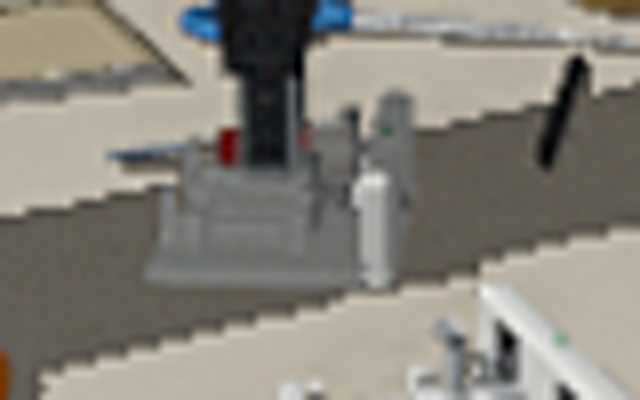

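The cell lies level in the bay (red end at 228,147) with the spring pushing back. Release, rise and check.

```bash
python3 -m creep '0 0 0 0 0 0 200;0 0 0 0 0 0 156;0 0 0 0 0 0 156;0 0 0 0 0 -0.03 156;0 0 0 0.02 0.02 -0.085 156;0 0 -6 0.06 0.05 -0.085 156;0 0 -9.1 0.11 0.09 -0.085 156;0 0 -9.1 0.15 0.13 -0.085 156' 40;  python3 - <<'E'
from g import *
caddy(-1,60,off=3,dep=7)
from fit import cloud
p=CH['L']
for n in('top','side'):
    f=grab(n);P=cloud(f)
    im=f['img'].astype(int)
    c,s=np.cos(np.radians(p[2])),np.sin(np.radians(p[2]))
    X=(P[...,0]-p[0])*c+(P[...,1]-p[1])*s-49; Y=-(P[...,0]-p[0])*s+(P[...,1]-p[1])*c+24
    m=(abs(X)<32)&(abs(Y)<9)&(P[...,2]>18)
    red=m&(im[...,0]>1.7*im[...,1])
    print(n,'red X',np.percentile(X[red],[2,98]).round(1),'Y',np.median(Y[red]).round(1))
    for a in range(-25,25,10):
        k=m&(X>=a)&(X<a+10)&(abs(Y)<6); print(a, k.sum(), np.percentile(P[...,2][k],90).round(1) if k.any() else '',end=' | ')
    print()
    if n=='top': cv2.imwrite('pics/t3.png',cv2.resize(f['img'][190:250,190:260,::-1],None,fx=8,fy=8,interpolation=cv2.INTER_CUBIC))
E
```

```text
clock: 8.55
eef_pos: [582.5, 211.3, 103.5]
tcp_rot: [-3.141, -0.003, -0.006]
contact_force: [0.8, 0.5, -0.1]
opening: 0.392
grasp_force: 0.0
turn [-0.  -0.2  0.1] shift [ 0.0364 -0.0157  0.0293] target [619.1 226.7  74.3]
top red X [-5.7 22.2] Y 1.7
-25 21 39.5 | -15 19 32.4 | -5 17 33.2 | 5 21 32.5 | 15 17 32.4 | 
side red X [-7.9 20.8] Y 4.8
-25 14 39.2 | -15 9 31.8 | -5 9 31.8 | 5 10 31.8 | 15 11 32.1 |
```

View pics/t3.png

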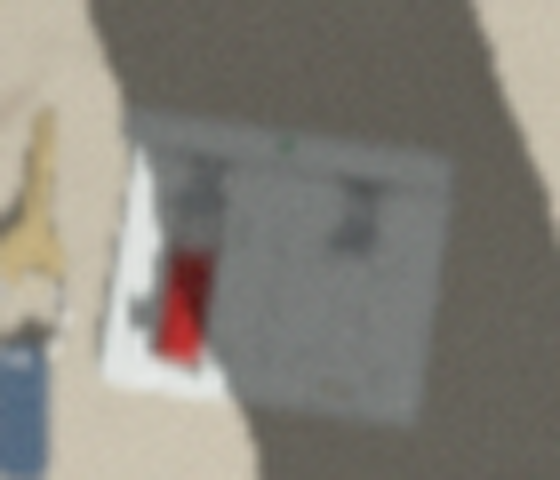

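The nub end (red, 185,305) is in bay L−1. Tops read 32.0–32.5 mm along the whole length (32.55 expected), so it is level and home. Cell 2 goes to charger S.

```bash
python3 -m creep '0 0 0 0.0364 -0.0157 0.0293 156;0 0 0 0.0364 -0.0157 0.0293 156;0 0 0 0.0364 -0.0157 0.06 156;0 0 0 0.0364 -0.0157 0.085 156;0 0 0 0.0364 -0.0157 0.0893 156;0 0 0 0.0364 -0.0157 0.0893 156;0 0 0 0.0364 -0.0157 0.0893 156' 40;  python3 -c "
from g import *
caddy(-1,0,off=3,dep=7)"
```

```text
clock: 9.52
eef_pos: [617.4, 228.5, 14.9]
tcp_rot: [-3.141, -0.002, -0.007]
contact_force: [-0.4, -0.5, -0.1]
opening: 0.392
grasp_force: 0.0
turn [-0.  -0.1  0. ] shift [0.0017 0.0018 0.0006] target [619.1 226.7  14.3]
```

```bash
python3 -m creep '0 0 0 0.0017 0.0018 0.0004 156;0 0 0 0.0017 0.0018 0.0004 156;0 0 0 0.0017 0.0018 0.0004 230;0 0 0 0.0017 0.0018 0.0004 230;0 0 0 0.0017 0.0018 0.0004 230;0 0 0 0.0017 0.0018 0.0004 230;0 0 0 0.0017 0.0018 -0.035 230;0 0 0 0.0017 0.0018 -0.07 230' 40;  python3 -c "
from g import *
bay('S',-1,14.5,60,th=0,off=3,dep=7)"
```

```text
clock: 10.52
eef_pos: [617.5, 226.2, 83.4]
tcp_rot: [3.141, 0.002, -0.008]
contact_force: [1.0, -0.3, -0.4]
opening: 0.173
grasp_force: 41.2
turn [  0.    0.1 -14.5] shift [-0.1584  0.0742  0.0064] target [458.6 153.2  77.3]
```

```bash
python3 -m creep '0 0 -5 -0.05 0.023 -0.01 230;0 0 -14.5 -0.105 0.049 -0.01 230;0 0 -14.5 -0.1584 0.0742 0 230;0 0 -14.5 -0.1584 0.0742 0.0064 230;0 0 -14.5 -0.1584 0.0742 0.0064 230;0 0 -14.5 -0.1584 0.0742 0.0064 230' 40;  python3 -c "
from g import *
bay('S',-1,14.5,40,th=20,off=3,dep=7)
bay('S',-1,14.5,11,th=20,off=3,dep=7)"
```

```text
clock: 11.28
eef_pos: [461.0, 153.9, 77.4]
tcp_rot: [-3.141, -0.002, 0.246]
contact_force: [-0.5, -0.1, 0.2]
opening: 0.173
grasp_force: 41.3
turn [ -0.  -20.1  -0. ] shift [-0.0048  0.0002  0.0186] target [456.4 152.6  58.7]
turn [ -0.  -20.1  -0. ] shift [-0.0049  0.0002  0.0476] target [456.4 152.6  29.7]
```

```bash
python3 -m creep '0 -10 0 -0.003 0.0002 0.01 230;0 -20 0 -0.0049 0.0002 0.0186 230;0 -20 0 -0.0049 0.0002 0.03 230;0 -20 0 -0.0049 0.0002 0.040 230;0 -20 0 -0.0049 0.0002 0.0456 230;0 -20 0 -0.0049 0.0002 0.0476 230;0 -20 0 -0.0049 0.0002 0.0476 230;0 -20 0 -0.0049 0.0002 0.0476 230' 40;  python3 -c "
from g import *
bay('S',-1,14.5,11,th=20,off=3,dep=7)
bay('S',-1,6,11,th=20,off=3,dep=7)
bay('S',-1,3.5,10.5,th=20,off=3,dep=7)"
```

```text
clock: 12.28
eef_pos: [454.9, 152.0, 29.9]
tcp_rot: [-3.142, 0.348, 0.246]
contact_force: [-0.7, -0.1, -1.2]
opening: 0.171
grasp_force: 41.3
turn [-0.  -0.1 -0. ] shift [ 0.0016 -0.0003 -0.0004] target [456.4 152.6  29.7]
turn [-0.  -0.1 -0. ] shift [ 0.0095 -0.0003 -0.0033] target [464.7 154.7  29.7]
turn [-0.  -0.1 -0. ] shift [ 0.0121 -0.0003 -0.0037] target [467.1 155.3  29.2]
```

```bash
python3 -m creep '0 0 0 0.004 -0.0003 -0.0015 230;0 0 0 0.008 -0.0003 -0.0027 230;0 0 0 0.0121 -0.0003 -0.0037 230;0 0 0 0.0121 -0.0003 -0.0037 230;0 0 0 0.0121 -0.0003 -0.0037 230' 40;  python3 -c "
from g import *
bay('S',-1,-4,9.5,th=18,off=3,dep=7)
bay('S',-1,-4,6,th=12,off=3,dep=7)"
```

```text
clock: 12.9
eef_pos: [466.3, 155.0, 28.7]
tcp_rot: [3.142, 0.35, 0.246]
contact_force: [-3.3, -0.5, 1.3]
opening: 0.174
grasp_force: 41.4
turn [-0.   2.1 -0. ] shift [ 0.0082 -0.0001 -0.0023] target [474.5 157.2  28.1]
turn [-0.   8.1 -0. ] shift [ 0.0102 -0.0001  0.0012] target [475.2 157.3  24.1]
```

```bash
python3 -m creep '0 1 0 0.004 -0.0001 -0.0014 230;0 2 0 0.0082 -0.0001 -0.0023 230;0 5 0 0.0092 -0.0001 -0.0005 230;0 8 0 0.0102 -0.0001 0.0012 230;0 8 0 0.0102 -0.0001 0.0012 230' 40;  python3 -c "
from g import *
bay('S',-1,-4,6,th=12,off=3,dep=7)
bay('S',-1,-4.5,0.2,th=0,off=3,dep=7)"
```

```text
clock: 13.52
eef_pos: [473.9, 157.0, 24.2]
tcp_rot: [3.141, 0.211, 0.246]
contact_force: [-6.0, -1.8, 2.1]
opening: 0.175
grasp_force: 41.4
turn [ 0.   0.1 -0. ] shift [ 0.0013 -0.     -0.0002] target [475.2 157.3  24.1]
turn [ 0.  12.1 -0. ] shift [ 0.0045 -0.      0.0059] target [477.  157.8  17.5]
```

```bash
python3 -m creep '0 3 0 0.0015 0 0.0015 230;0 6 0 0.003 0 0.003 230;0 9 0 0.0038 0 0.0045 230;0 12 0 0.0044 0 0.0058 230;0 12 0 0.0044 0 0.0058 230' 40;  python3 -c "
from g import *
bay('S',-1,-4.5,0,th=0,off=3,dep=7)"
```

```text
clock: 14.15
eef_pos: [476.6, 157.7, 17.5]
tcp_rot: [3.141, 0.002, 0.246]
contact_force: [-7.0, -1.2, 2.4]
opening: 0.172
grasp_force: 41.6
turn [ 0.   0.1 -0. ] shift [ 0.0004 -0.      0.0002] target [477.  157.8  17.3]
```

```bash
cat > chk.py <<'E'
from g import *
from fit import cloud
def chk(nm,b):
    p=CH[nm]
    for n in('top','side'):
        f=grab(n);P=cloud(f); im=f['img'].astype(int)
        c,s=np.cos(np.radians(p[2])),np.sin(np.radians(p[2]))
        X=(P[...,0]-p[0])*c+(P[...,1]-p[1])*s-49; Y=-(P[...,0]-p[0])*s+(P[...,1]-p[1])*c-24*b
        m=(abs(X)<32)&(abs(Y)<9)&(P[...,2]>18)&(P[...,2]<60); red=m&(im[...,0]>1.7*im[...,1])
        print(n,'red X',np.percentile(X[red],[2,98]).round(1) if red.any() else '',np.median(Y[red]).round(1))
        print([(a,int(k.sum()),float(np.percentile(P[...,2][k],90).round(1)) if k.any() else '') for a in range(-25,25,10) for k in [m&(X>=a)&(X<a+10)&(abs(Y)<6)]])
E
python3 -m creep '0 0 0 0 0 0 200;0 0 0 0 0 0 156;0 0 0 0 0 0 156;0 0 0 0 0 -0.03 156;0 0 0 0.02 0 -0.07 156;0 0 7 0.06 0.005 -0.08 156;0 0 14.5 0.11 0.01 -0.08 156;0 0 14.5 0.14 0.0123 -0.075 156' 40;  python3 -c "
from chk import *
chk('S',-1)
caddy(1,60,off=3,dep=7)"
```

```text
clock: 15.15
eef_pos: [621.4, 181.2, 94.0]
tcp_rot: [-3.14, -0.005, -0.01]
contact_force: [0.4, -0.6, -0.6]
opening: 0.391
grasp_force: 0.0
top red X [-5.3 22.7] -0.1
[(-25, 22, 39.1), (-15, 21, 33.2), (-5, 22, 32.4), (5, 21, 32.8), (15, 20, 33.1)]
side red X [-8.1 23.3] 5.6
[(-25, 23, 38.8), (-15, 15, 32.8), (-5, 13, 32.6), (5, 14, 33.3), (15, 19, 32.6)]
turn [-0.1 -0.3  0. ] shift [-0.0028  0.0004  0.0185] target [618.7 180.7  74.3]
```

Cell 2 is seated level too. Cell 3 goes to charger L, bay +1.

```bash
python3 -m creep '0 0 0 -0.002 0.0004 0.03 156;0 0 0 -0.002 0.0004 0.06 156;0 0 0 -0.002 0.0004 0.0775 156;0 0 0 -0.002 0.0004 0.0787 156;0 0 0 -0.002 0.0004 0.0787 156;0 0 0 -0.002 0.0004 0.0787 156' 40;  python3 -c "
from g import *
caddy(1,0,off=3,dep=7)"
```

```text
clock: 16.0
eef_pos: [616.4, 180.3, 15.1]
tcp_rot: [-3.141, -0.002, -0.007]
contact_force: [0.7, -0.0, 0.3]
opening: 0.387
grasp_force: 0.0
turn [-0.  -0.1  0. ] shift [ 0.0023 -0.0005  0.0008] target [618.7 180.7  14.3]
```

```bash
python3 -m creep '0 0 0 0.0023 -0.0003 0.0006 156;0 0 0 0.0023 -0.0003 0.0006 156;0 0 0 0.0023 -0.0003 0.0006 230;0 0 0 0.0023 -0.0003 0.0006 230;0 0 0 0.0023 -0.0003 0.0006 230;0 0 0 0.0023 -0.0003 0.0006 230;0 0 0 0.0023 -0.0003 -0.035 230;0 0 0 0.0023 -0.0003 -0.08 230' 40;  python3 -c "
from g import *
bay('L',1,14.5,65,th=0,off=3,dep=7)"
```

```text
clock: 17.0
eef_pos: [616.1, 179.9, 93.1]
tcp_rot: [3.14, 0.004, -0.008]
contact_force: [0.4, 0.2, -0.1]
opening: 0.177
grasp_force: 41.2
turn [0.1 0.2 9.1] shift [-0.1911 -0.14    0.0115] target [426.  321.3  82.3]
```

```bash
python3 -m creep '0 0 4 -0.045 -0.033 -0.01 230;0 0 9.1 -0.09 -0.066 -0.01 230;0 0 9.1 -0.135 -0.1 -0.01 230;0 0 9.1 -0.1775 -0.13 0 230;0 0 9.1 -0.1911 -0.14 0.005 230;0 0 9.1 -0.1911 -0.14 0.0115 230;0 0 9.1 -0.1911 -0.14 0.0115 230;0 0 9.1 -0.1911 -0.14 0.0115 230' 40;  python3 -c "
from g import *
bay('L',1,14.5,40,th=20,off=3,dep=7)
bay('L',1,14.5,11,th=20,off=3,dep=7)"
```

```text
clock: 18.0
eef_pos: [428.9, 321.1, 82.4]
tcp_rot: [-3.142, -0.0, -0.168]
contact_force: [0.2, 0.5, -0.7]
opening: 0.181
grasp_force: 41.3
turn [ -0.  -20.   -0.1] shift [-0.0051  0.0003  0.0237] target [423.8 321.7  58.7]
turn [ -0.  -20.   -0.1] shift [-0.0051  0.0003  0.0527] target [423.8 321.7  29.7]
```

```bash
python3 -m creep '0 -10 0 -0.003 0.0003 0.013 230;0 -20 0 -0.0051 0.0003 0.0237 230;0 -20 0 -0.0051 0.0003 0.035 230;0 -20 0 -0.0051 0.0003 0.045 230;0 -20 0 -0.0051 0.0003 0.0507 230;0 -20 0 -0.0051 0.0003 0.0527 230;0 -20 0 -0.0051 0.0003 0.0527 230;0 -20 0 -0.0051 0.0003 0.0527 230' 40;  python3 -c "
from g import *
bay('L',1,14.5,11,th=20,off=3,dep=7)
bay('L',1,3.5,10.5,th=20,off=3,dep=7)"
```

```text
clock: 19.0
eef_pos: [422.8, 322.6, 30.2]
tcp_rot: [-3.141, 0.348, -0.166]
contact_force: [0.0, 0.4, -0.6]
opening: 0.174
grasp_force: 41.4
turn [-0. -0.  0.] shift [0.0012 0.0007 0.    ] target [423.8 321.7  29.7]
turn [-0. -0.  0.] shift [ 0.0117  0.0007 -0.0033] target [434.6 319.9  29.2]
```

```bash
python3 -m creep '0 0 0 0.004 0.0007 -0.0013 230;0 0 0 0.008 0.0007 -0.0024 230;0 0 0 0.0117 0.0007 -0.0033 230;0 0 0 0.0117 0.0007 -0.0033 230;0 0 0 0.0117 0.0007 -0.0033 230' 40;  python3 -c "
from g import *
bay('L',1,-4,9.5,th=18,off=3,dep=7)
bay('L',1,-4,6,th=12,off=3,dep=7)"
```

```text
clock: 19.62
eef_pos: [434.1, 319.6, 28.8]
tcp_rot: [3.141, 0.35, -0.166]
contact_force: [-3.1, 0.9, 2.2]
opening: 0.167
grasp_force: 41.4
turn [ 0.  2. -0.] shift [ 0.0079 -0.0004 -0.0021] target [442.2 318.6  28.1]
turn [ 0.  8. -0.] shift [ 0.0098 -0.0004  0.0014] target [442.8 318.5  24.1]
```

```bash
python3 -m creep '0 1 0 0.004 -0.0004 -0.0013 230;0 2 0 0.0079 -0.0004 -0.0021 230;0 5 0 0.009 -0.0004 -0.0003 230;0 8 0 0.0098 -0.0004 0.0014 230;0 8 0 0.0098 -0.0004 0.0014 230' 40;  python3 -c "
from g import *
bay('L',1,-4,6,th=12,off=3,dep=7)
bay('L',1,-4.5,0.2,th=0,off=3,dep=7)"
```

```text
clock: 20.25
eef_pos: [441.6, 318.4, 24.2]
tcp_rot: [3.14, 0.21, -0.166]
contact_force: [-7.8, -0.1, 1.1]
opening: 0.172
grasp_force: 41.5
turn [0.1 0.  0. ] shift [ 0.0012 -0.0003 -0.0002] target [442.8 318.5  24.1]
turn [ 0.1 12.   0. ] shift [ 0.0044 -0.0003  0.0059] target [444.7 318.2  17.5]
```

```bash
python3 -m creep '0 3 0 0.0014 -0.0001 0.0015 230;0 6 0 0.0027 -0.0002 0.003 230;0 9 0 0.0034 -0.0002 0.0045 230;0 12 0 0.004 -0.0002 0.0058 230;0 12 0 0.004 -0.0002 0.0058 230' 40;  python3 -c "
from g import *
bay('L',1,-4.5,0,th=0,off=3,dep=7)
caddy(3,60,off=3,dep=7)"
```

```text
clock: 20.88
eef_pos: [444.1, 318.0, 17.6]
tcp_rot: [3.14, 0.001, -0.165]
contact_force: [-7.0, -0.5, 3.7]
opening: 0.175
grasp_force: 41.7
turn [0.1 0.  0. ] shift [ 0.0005 -0.0003  0.0003] target [444.7 318.2  17.3]
turn [ 0.1  0.  -9. ] shift [ 0.2019  0.1522 -0.0567] target [618.4 134.7  74.3]
```

```bash
python3 -m creep '0 0 0 0 0 0 200;0 0 0 0 0 0 156;0 0 0 0 0 0 156;0 0 0 0 0 -0.03 156;0 0 0 0.02 0.015 -0.075 156;0 0 -5 0.06 0.045 -0.09 156;0 0 -9 0.105 0.08 -0.09 156;0 0 -9 0.15 0.113 -0.08 156' 40;  python3 -c "
from chk import *
chk('L',1);chk('L',-1)
caddy(3,50,off=3,dep=7)"
```

```text
clock: 21.88
eef_pos: [578.0, 180.9, 99.2]
tcp_rot: [-3.141, -0.005, -0.008]
contact_force: [0.2, 1.2, 0.5]
opening: 0.39
grasp_force: 0.0
top red X [-5.7 22.4] 1.8
[(-25, 22, 39.2), (-15, 20, 34.1), (-5, 21, 33.3), (5, 19, 33.5), (15, 20, 33.9)]
side red X [-8.4 21.6] 6.3
[(-25, 15, 38.2), (-15, 10, 31.6), (-5, 8, 31.7), (5, 9, 31.5), (15, 13, 31.6)]
top red X [-5.7 21.9] 1.8
[(-25, 21, 38.8), (-15, 19, 32.8), (-5, 18, 32.6), (5, 21, 32.7), (15, 17, 32.6)]
side red X [-8.1 20.7] 5.1
[(-25, 9, 39.3), (-15, 6, 31.8), (-5, 13, 31.8), (5, 8, 31.9), (15, 15, 30.9)]
turn [-0.  -0.  -0.2] shift [0.0428 0.0458 0.0332] target [618.4 134.7  64.3]
```

Both cells in L are level and home. Last cell goes to S, bay +1.

```bash
python3 -m creep '0 0 0 0.0428 0.0458 0.0 156;0 0 0 0.0428 0.0458 0.033 156;0 0 0 0.0428 0.0458 0.065 156;0 0 0 0.0428 0.0458 0.0825 156;0 0 0 0.0428 0.0458 0.0825 156;0 0 0 0.0428 0.0458 0.0825 156;0 0 0 0.0428 0.0458 0.0825 156' 40;  python3 -c "
from g import *
caddy(3,0,off=3,dep=7)"
```

```text
clock: 22.95
eef_pos: [618.4, 136.2, 16.4]
tcp_rot: [-3.141, -0.002, -0.009]
contact_force: [-0.5, -1.0, 0.2]
opening: 0.388
grasp_force: 0.0
turn [-0.  -0.1 -0.1] shift [-0.      0.0015  0.0021] target [618.4 134.7  14.3]
```

```bash
python3 -m creep '0 0 0 0 0.0015 0.0018 156;0 0 0 0 0.0015 0.0018 156;0 0 0 0 0.0015 0.0018 230;0 0 0 0 0.0015 0.0018 230;0 0 0 0 0.0015 0.0018 230;0 0 0 0 0.0015 0.0018 230;0 0 0 0 0.0015 -0.035 230;0 0 0 0 0.0015 -0.08 230' 40;  python3 -c "
from g import *
bay('S',1,14.5,65,th=0,off=3,dep=7)"
```

```text
clock: 23.95
eef_pos: [615.6, 134.0, 94.4]
tcp_rot: [3.141, 0.005, -0.009]
contact_force: [0.1, -0.4, -0.1]
opening: 0.173
grasp_force: 41.3
turn [  0.    0.3 -14.6] shift [-0.1451  0.0288  0.0128] target [470.3 106.6  82.3]
```

```bash
python3 -m creep '0 0 -5 -0.045 0.009 0 230;0 0 -14.6 -0.095 0.019 0 230;0 0 -14.6 -0.1451 0.0288 0.005 230;0 0 -14.6 -0.1451 0.0288 0.0128 230;0 0 -14.6 -0.1451 0.0288 0.0128 230;0 0 -14.6 -0.1451 0.0288 0.0128 230;0 0 -14.6 -0.1451 0.0288 0.0128 230' 40;  python3 -c "
from g import *
bay('S',1,14.5,40,th=20,off=3,dep=7)
bay('S',1,14.5,11,th=20,off=3,dep=7)"
```

```text
clock: 24.82
eef_pos: [473.1, 107.1, 82.4]
tcp_rot: [-3.142, -0.001, 0.246]
contact_force: [0.4, -0.6, 0.4]
opening: 0.175
grasp_force: 41.4
turn [ -0. -20.  -0.] shift [-0.0051 -0.0003  0.0237] target [468.1 106.1  58.7]
turn [ -0. -20.  -0.] shift [-0.0051 -0.0003  0.0527] target [468.1 106.1  29.7]
```

```bash
python3 -m creep '0 -10 0 -0.003 -0.0003 0.013 230;0 -20 0 -0.0051 -0.0003 0.0237 230;0 -20 0 -0.0051 -0.0003 0.035 230;0 -20 0 -0.0051 -0.0003 0.045 230;0 -20 0 -0.0051 -0.0003 0.0507 230;0 -20 0 -0.0051 -0.0003 0.0527 230;0 -20 0 -0.0051 -0.0003 0.0527 230;0 -20 0 -0.0051 -0.0003 0.0527 230' 40;  python3 -c "
from g import *
bay('S',1,14.5,11,th=20,off=3,dep=7)
bay('S',1,3.5,10.5,th=20,off=3,dep=7)"
```

```text
clock: 25.82
eef_pos: [467.4, 105.9, 30.1]
tcp_rot: [3.142, 0.348, 0.246]
contact_force: [0.0, -0.0, 0.2]
opening: 0.175
grasp_force: 41.5
turn [-0.  -0.1 -0. ] shift [0.0008 0.     0.0001] target [468.1 106.1  29.7]
turn [-0.  -0.1 -0. ] shift [ 0.0113  0.     -0.0032] target [478.8 108.8  29.2]
```

```bash
python3 -m creep '0 0 0 0.004 0 -0.0013 230;0 0 0 0.008 0 -0.0024 230;0 0 0 0.0115 0 -0.0033 230;0 0 0 0.0115 0 -0.0033 230;0 0 0 0.0115 0 -0.0033 230' 40;  python3 -c "
from g import *
bay('S',1,-4,9.5,th=18,off=3,dep=7)
bay('S',1,-4,6,th=12,off=3,dep=7)"
```

```text
clock: 26.45
eef_pos: [478.2, 108.7, 28.7]
tcp_rot: [-3.142, 0.35, 0.246]
contact_force: [-3.0, -0.6, 1.8]
opening: 0.172
grasp_force: 41.5
turn [-0.   2.1 -0. ] shift [ 0.008   0.0001 -0.0023] target [486.2 110.6  28.1]
turn [-0.   8.1 -0. ] shift [0.01   0.0001 0.0013] target [486.8 110.8  24.1]
```

```bash
python3 -m creep '0 1 0 0.004 0 -0.0014 230;0 2 0 0.008 0 -0.0023 230;0 5 0 0.0091 0 -0.0005 230;0 8 0 0.0101 0 0.0013 230;0 8 0 0.0101 0 0.0013 230' 40;  python3 -c "
from g import *
bay('S',1,-4,6,th=12,off=3,dep=7)
bay('S',1,-4.5,0.2,th=0,off=3,dep=7)"
```

```text
clock: 27.08
eef_pos: [485.9, 110.6, 24.3]
tcp_rot: [-3.142, 0.21, 0.246]
contact_force: [-5.0, -2.1, 1.6]
opening: 0.174
grasp_force: 41.5
turn [-0.   0.1 -0. ] shift [ 0.001  0.    -0.   ] target [486.8 110.8  24.1]
turn [-0.  12.1 -0. ] shift [0.0042 0.     0.006 ] target [488.7 111.3  17.5]
```

```bash
python3 -m creep '0 2 0 0.0018 0 0.001 230;0 5 0 0.0035 0 0.0026 230;0 9 0 0.0046 0 0.0046 230;0 12 0 0.005 0 0.006 230;0 12 0 0.005 0 0.006 230' 40;  python3 -c "
from g import *
bay('S',1,-4.5,0,th=0,off=3,dep=7)"
```

```text
clock: 27.7
eef_pos: [488.8, 111.4, 17.2]
tcp_rot: [-3.142, 0.002, 0.246]
contact_force: [-8.2, -2.0, 2.5]
opening: 0.17
grasp_force: 43.5
turn [-0.   0.1 -0. ] shift [-0.0001  0.0001 -0.0001] target [488.7 111.3  17.3]
```

```bash
python3 -m creep '0 0 0 0 0 0 200;0 0 0 0 0 0 156;0 0 0 0 0 0 156;0 0 0 0 0 -0.03 156;0 0 0 0 0.02 -0.08 156;0 0 0 0 0.08 -0.13 156;0 0 0 0 0.14 -0.17 156;0 0 0 0 0.2 -0.2 156' 40;  python3 - <<'E'
from chk import *
chk('S',1);chk('S',-1)
f=pickle.load(open('top.pkl','rb'));g=pickle.load(open('side.pkl','rb'))
a=cv2.resize(f['img'][120:250,190:340,::-1],(600,520),interpolation=cv2.INTER_CUBIC)
cv2.imwrite('pics/end.png',a)
cv2.imwrite('pics/end2.png',cv2.resize(g['img'][185:255,190:320,::-1],(780,420),interpolation=cv2.INTER_CUBIC))
E
```

```text
clock: 28.7
eef_pos: [534.9, -58.5, 205.4]
tcp_rot: [3.14, -0.004, 0.246]
contact_force: [1.2, 0.4, 0.0]
opening: 0.385
grasp_force: 0.0
top red X [-5.4 22.1] -1.2
[(-25, 25, 38.2), (-15, 22, 33.0), (-5, 23, 33.3), (5, 20, 32.4), (15, 21, 33.0)]
side red X [-7.6 22.8] 4.9
[(-25, 27, 39.0), (-15, 21, 32.3), (-5, 23, 31.5), (5, 19, 31.9), (15, 22, 31.8)]
top red X [-5.2 22.7] -0.2
[(-25, 21, 39.6), (-15, 21, 33.9), (-5, 21, 34.3), (5, 24, 33.2), (15, 20, 33.1)]
side red X [-8.  23.3] 5.2
[(-25, 20, 39.1), (-15, 13, 32.5), (-5, 14, 32.5), (5, 14, 32.9), (15, 21, 32.5)]
```

View pics/end.png

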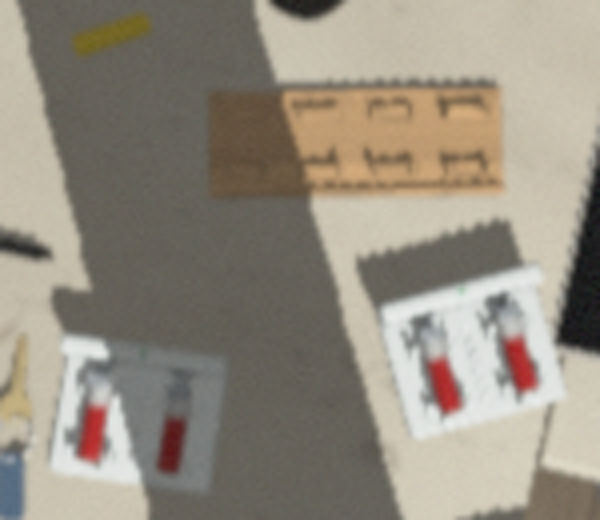

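View pics/end2.png

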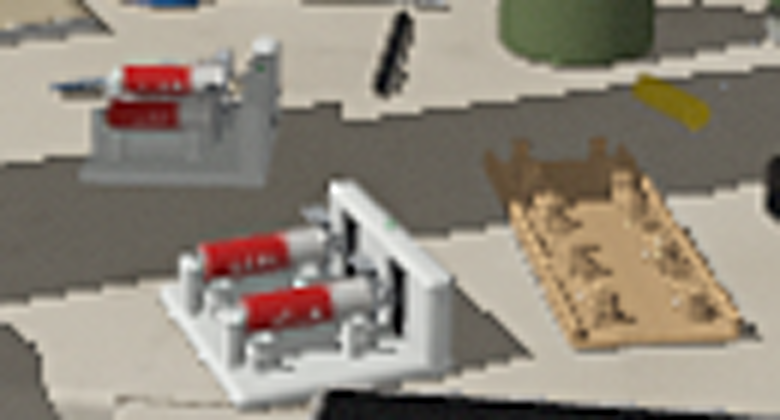

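All four cells lie level in their bays with red nubs at the stops: L at (93,432) and (173,443), S at (440,383) and (520,362) in the top crop. The caddy is empty. Handing in.

```bash
python3 -c "
from rig import r
print(r.sign_off())"
```

```text
the job is handed in; nothing more can be done
None
```

All four batteries were dealt alternately, two to each charger, and lie level with nubs at the end stops and springs behind them; the job was handed in at about 29 s on the robot's clock.

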